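# Check a hydraulic brake lever at a repair cafe

## Task

Two bicycle handlebar ends with hydraulic brake levers are clamped in stands on the repair table; check the one with the long lever. With the outside of the fingers, nothing gripped, press the long lever towards its bar all the way in to its stop and keep it there a moment, let it spring fully out, then press it all the way in again and finish while holding it there, so that we can see it stops short of the bar and does not sink. Press without forcing it, do not touch the rubber grip, and leave the short lever and everything else on the table alone.

Things in the scene. Friction and masses are not known exactly. Their poses are not given: they have to be found in the camera images.
- long_bar: Fixed stand with the long lever's handlebar end; origin on the table under the bar. The level bar lies along y, axis 150 mm up, 22 mm diameter. Black lever clamp at y = +45 mm, its reservoir reaching 182 mm up; stand's 50 mm jaw and post at y = +90 mm on a 110 x 90 mm base plate. The lever is on the -x side at bar height and swings level; the space outside it (-x) is open from above.
- long_bar_grip: Black rubber grip of the long lever's bar, 32 mm diameter (35 mm over its ribs): origin on the bar's axis at the grip's inner end, from where it runs 130 mm along -y. Not to be touched.
- long_lever (a joint): Angle of the long lever (rad) about its vertical pivot: 0 = sprung fully out, 0.42 = pressed in to its hard stop, the tip then still about 15 mm short of the rubber grip. A preloaded spring resists with 0.28 N m at 0, rising to 0.62 N m at the stop (3.3 to 7.3 N at long_press), and returns the lever by itself.
- long_blade: Blade of the long lever, origin on its pivot at the blade's mid height, turning with it: the aluminium blade runs 115 mm along -y, is 10 mm thick in x, 16 mm high in z, and ends in a 19 mm ball. Its outer face looks to -x; pressing moves it towards +x and turns it counter-clockwise seen from above.
- long_press (a point): Point on the blade's outer face to press, 85 mm from the pivot along the blade, mid height (150 mm above the table). Axes as long_blade: press towards +x. From fully out to the stop it travels about 35 mm along an arc around the pivot.
- long_tip (a point): Centre of the 19 mm ball at the free end of the long lever, 115 mm from its pivot.
- short_bar: The other stand, of the same shape and size as long_bar but with a lever only 68 mm long and a grip 100 mm long; same axes. Leave alone.
- short_lever (a joint): Angle of the short lever (rad), 0 = fully out. Not to be pressed.
- short_tip (a point): Centre of the ball at the free end of the short lever, 68 mm from its pivot.
- can: small pale can with a paper label, standing upright, 52 mm diameter, 90 mm tall; loose bystander, origin at the centre of its underside. Leave alone.
- tape: roll of black tape lying flat, 70 mm outside diameter, 19 mm high; loose bystander, origin at the centre of its underside. Leave alone.
- screwdriver: screwdriver lying on the table, about 150 mm long; loose bystander, origin at the centre of its underside. Leave alone.
- meter: hand-held electrical meter lying on its back, 145 x 75 x 32 mm (about 40 mm over its dial); loose bystander, origin at the centre of its underside. Leave alone.
- tub: empty white open plastic tub, 90 x 120 x 55 mm high; loose bystander, origin at the centre of its underside. Leave alone.
- spool: grey spool of copper wire standing on its flange, 90 mm diameter, 50 mm high; loose bystander, origin at the centre of its underside. Leave alone.

How it is judged:
On the way, in this order (a step that is already met when the one before it is completed fails the run):
1. the long lever is pressed in to its stop (0.42 rad, within 0.035) by the fingers and kept there 0.3 s (value of joint long_lever above 0.385 rad and contact force between the fingers and long_blade above 1 N), for 0.3 s.
2. the lever is let go and springs fully out (below 0.04 rad) (value of joint long_lever below 0.04 rad), for 0.1 s.
3. the lever is pressed in to its stop again (all of step 1), for 0.3 s.
At the end, for the whole second after the job is handed in: The fingers hold the long lever in at its stop (joint above 0.385 of 0.42 rad, finger force above 1 N), not touching the rubber grip; the short lever is out (below 0.05 rad); every loose thing is within 20 mm of where it stood (all of step 3 and value of joint short_lever below 0.05 rad and contact force between the fingers and long_bar_grip below 0.5 N and distance of each of can, tape, screwdriver, meter, tub, spool from where it was at the start of the episode below 0.02 m); the arm keeps its last pose, push and grip.
It fails at once if the lever is forced (more than 60 N) (contact force between anything else and long_bar above 60 N).
It fails at once if the rubber grip is touched (more than 2 N) (contact force between anything else and long_bar_grip above 2 N).
It fails at once if the lever is pinched or hooked: touched with the grasp point inside the blade or on its bar side (contact force between the fingers and long_blade above 1 N and x of the grasp point in the frame of long_blade above -0.004 m and distance between the grasp point and long_blade below 0.15 m).
It fails at once if the short lever is pressed (beyond 0.08 rad) or its stand is pushed (more than 3 N) (value of joint short_lever above 0.08 rad or contact force between anything else and short_bar above 3 N).
It fails at once if a bystander is moved or lifted by more than 20 mm (distance of any of can, tape, screwdriver, meter, tub, spool from where it was at the start of the episode above 0.02 m).
It also fails if it takes over 54 s, if anything falls off the work surface, if the arm or the gripper's body presses on something with over 40 N, if the wrist force passes 120 N, or if a joint passes its speed limit or range.

## Robot

A 6-joint arm with a two-finger parallel gripper is mounted at the origin on the work surface. World frame = base frame: x ahead of the robot, y to its left, z up, the work surface at z = 0. Lengths are in m, angles in rad, forces in N, time in s.
With the tool pointing down it reaches from about 0.35 to 0.8 m from the base axis. Payload 7.3 kg.
Tool frame: the origin (TCP) lies between the finger pads; the fingertips stand 25 mm ahead of it and the grasp point (between the pads) lies 6 mm ahead of it (r.tip_extent is the distance from the TCP to the fingertips, in m); z points along the fingers, y is the direction in which the jaws open and shut (so a half turn about z gives the same grasp; the last joint's range is limited). The gripper opens to 85 mm and grips with 20 to 120 N. Pads are 22 mm wide; open, the fingers measure 114 mm over their backs; the gripper's body (76 mm by 85 mm) begins 54 mm behind the grasp point. The pads swing forward as they close: fully open they stand 13 mm farther back than shut.
Start: joints at [-1.341, 0.342, 1.524, -0, 1.275, -0.146], TCP at [0.193, -0.488, 0.256] pointing down, gripper open.
Joint ranges: [-2.53, 2.53], [-0.77, 2.02], [0.04, 2.7], [-1, 4.14], [0.28, 2.66], [-3.11, 3.11]. Speed limits (rad/s): [2.57, 2.57, 3.14, 3.14, 3.14, 3.14].

## Interface

Orientations are given as a unit quaternion [x, y, z, w].
In Python, from workcell import r, command_gripper, optics gives the robot as it stands. The module is installed in compiled form; this text tells all that it offers. Calls block until the motion is done:
- r.reach(position, orientation): joint-space move of the TCP to a pose.
- r.move_straight(position, orientation=None, speed=0.15, max_force=None): straight line of the TCP; orientation=None keeps the orientation; speed is the mean speed in m/s. With max_force (N) it stops when the force on the tool has changed by that much, and returns True; else False.
- r.movej(angles): joint-space move.
- command_gripper(opening, force=None): finger opening in m; force is the grip in N (None keeps the last); returns when the fingers have stopped.
- r.hold(seconds).
- r.solve_ik(position, orientation): joint angles nearest the present ones, or None.
- r.read_state(): the state.
- optics.get_image(name): name is "side" or "top"; returns (picture, depth): 420x560x3 uint8, red, green, blue; 420x560 float32, m along the optical axis (not along the pixel's ray), 0 where there is no reading.
- optics.camera_model(name): a dict with "K" (3x3 intrinsics, pixels), "R" (3x3) and "t" (3): a world point X has camera coordinates R X + t. Camera axes: x right, y down, z forward; pixel columns grow to the right and rows downward; lengths in m; the calibration is good to about 2 mm. A picture is of the moment at which its call begins. camera_model takes no time and is no camera call.
A pose or a line that the arm cannot do raises r.PlanningError and nothing moves.
- r.finish_job(): hands the job in, once; it reports no verdict.
The state is a dict: "time_s": time; "joint_positions": joint angles; "dq": joint speeds; "tau": joint torques, N m; "eef_pos": TCP position; "eef_rot": TCP orientation; "contact_force": force on the tool from outside, world axes, zero at the start; "torque": the same for the moment, N m; "grip_width": finger opening in m.
Only numpy, scipy, OpenCV 4.12 (cv2) and the standard library are available. Lean on these libraries where they do the work, as an engineer would, in place of code of your own. Each camera call takes 0.05 s, during which the arm holds its last target.

## Working session

There is one attempt and no reset: what is moved stays moved. The work goes in short steps, each a Python script; the robot and the scene stay as the last script left them, time stands still between calls to the robot, and variables do not carry over. Pictures are saved under pics/ and viewed, and the job is handed in when it is done.

```bash
mkdir -p pics
python3 - <<'E'
from workcell import r, command_gripper, optics
import cv2, numpy as np
for n in("side","top"):
    im,d=optics.get_image(n); cv2.imwrite(f"pics/{n}0.png",im[...,::-1]); np.savez(f"pics/{n}0.npz",im=im,d=d)
    m=optics.camera_model(n); print(n,m)
print(r.read_state(), r.tip_extent)
E
```

```text
side {'K': array([[509.12466812,   0.        , 278.03798357],
       [  0.        , 509.12466812, 211.65731737],
       [  0.        ,   0.        ,   1.        ]]), 'R': array([[-6.85831967e-01, -7.27759719e-01,  5.50888632e-04],
       [-4.99878423e-01,  4.70528972e-01, -7.27134134e-01],
       [ 5.28919724e-01, -4.98967211e-01, -6.86495191e-01]]), 't': array([0.37777633, 0.36181913, 1.27705604])}
top {'K': array([[464.28622278,   0.        , 270.17224018],
       [  0.        , 464.28622278, 211.03863981],
       [  0.        ,   0.        ,   1.        ]]), 'R': array([[-0.0053131 , -0.99996808, -0.00596676],
       [-0.98681708,  0.0062082 , -0.16172048],
       [ 0.16175237,  0.00502887, -0.98681857]]), 't': array([0.01604238, 0.58334748, 1.02773135])}
{'time_s': 0.1, 'joint_positions': array([-1.34101098e+00,  3.42647883e-01,  1.52494740e+00,  2.97538048e-05,
        1.27541743e+00, -1.46003635e-01]), 'dq': array([ 0.00288829, -0.00033209, -0.00328275,  0.00164212,  0.00156982,
        0.00113413]), 'tau': array([ 2.77572814e-03, -4.34443653e+01, -2.46491593e+01,  9.85446178e-06,
        4.65660298e-03,  3.99690990e-06]), 'eef_pos': array([ 0.19262721, -0.48802113,  0.25568908]), 'eef_rot': array([ 9.82400266e-01,  1.86786545e-01, -1.55180019e-05, -7.10002717e-04]), 'contact_force': array([0.28717359, 0.10806848, 0.10634942]), 'torque': array([-0.00149654, -0.02976863, -0.02416167]), 'grip_width': 0.08538618084008817} 0.025
```

View pics/top0.png

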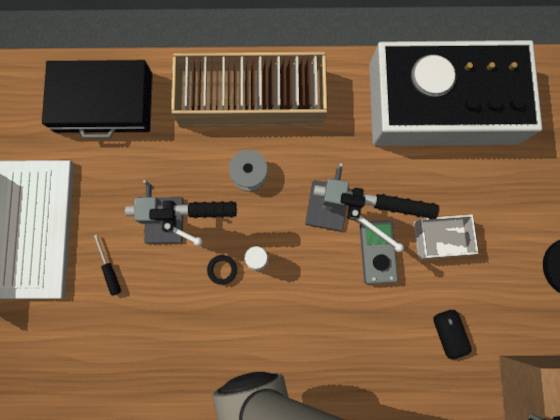

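View pics/side0.png

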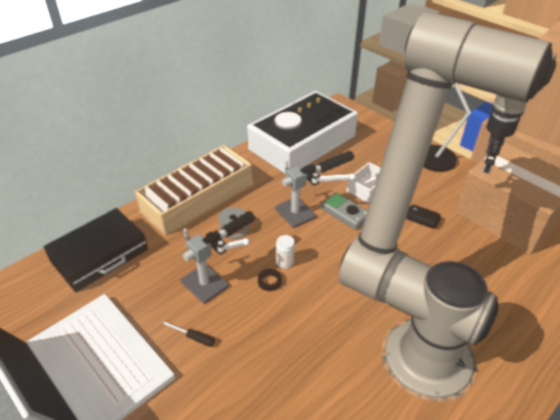

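The top view shows the long lever at right, with its pivot near (355,213) and ball near (399,247). The grip runs from about (370,200) to (437,211). The meter lies under the lever and the tub is near (446,237). I'll zoom in on both views next and measure.

```bash
cat > h.py <<'E'
import numpy as np, cv2
from workcell import r, command_gripper, optics
def ray(n,u,v):
    m=optics.camera_model(n); R,t,K=m["R"],m["t"],m["K"]
    return -R.T@t, R.T@np.linalg.solve(K,[u,v,1.0])
def onz(n,u,v,z):
    c,d=ray(n,u,v); return c+d*(z-c[2])/d[2]
def proj(n,X):
    m=optics.camera_model(n); p=m["K"]@(m["R"]@np.asarray(X,float)+m["t"]); return p[:2]/p[2]
def dep(n,u,v,D):
    c,d=ray(n,u,v); return c+d*D   # d has cam z=1
def cross(u1,u2):
    c1,d1=ray("top",*u1); c2,d2=ray("side",*u2)
    s=np.linalg.lstsq(np.c_[d1,-d2],c2-c1,rcond=None)[0]
    a,b=c1+s[0]*d1,c2+s[1]*d2; return (a+b)/2,np.linalg.norm(a-b)
E
python3 - <<'E'
import cv2,numpy as np
t=cv2.imread("pics/top0.png"); s=cv2.imread("pics/side0.png")
cv2.imwrite("pics/topz.png",cv2.resize(t[150:300,300:500],None,fx=4,fy=4,interpolation=cv2.INTER_CUBIC))
cv2.imwrite("pics/sidez.png",cv2.resize(s[130:240,260:400],None,fx=5,fy=5,interpolation=cv2.INTER_CUBIC))
E
```

```text
(no output)
```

View pics/topz.png

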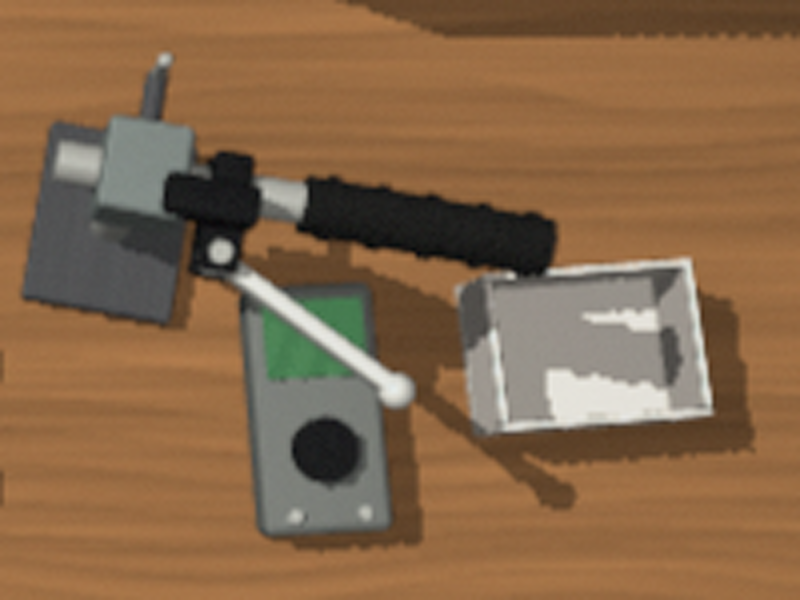

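View pics/sidez.png

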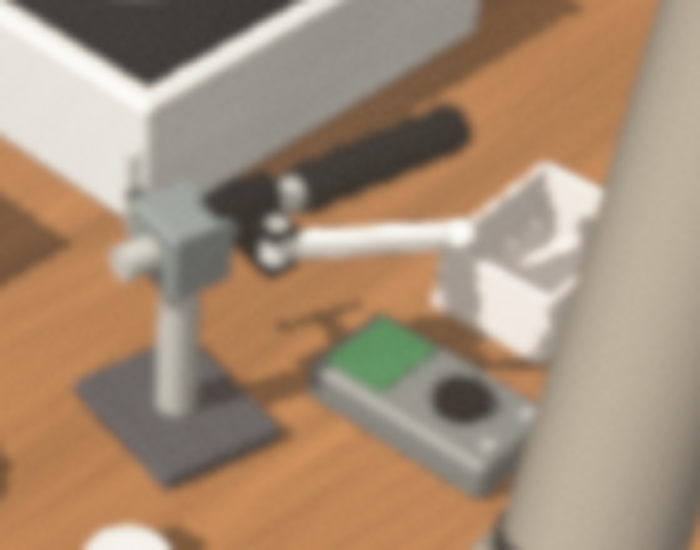

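Run:
```python
from h import *
np.set_printoptions(precision=4,suppress=True)
f=np.load("pics/top0.npz"); D=f["d"]; im=f["im"].astype(int)
g=lambda u,v:(300+(u+.5)/4-.5,150+(v+.5)/4-.5)
h=lambda u,v:(260+(u+.5)/5-.5,130+(v+.5)/5-.5)
X,e=cross(g(398,389),h(460,234)); print("tip2view",X,e, "onz",onz("top",*g(398,389),.15))
print("pivotcap2view",cross(g(220,250),h(272,248)))
for n,(u,v) in dict(tip=g(398,389),pivot=g(220,250),blade=g(320,327),gripA=g(310,205),gripB=g(545,245)).items():
    print(n,dep("top",u,v,D[int(round(v)),int(round(u))]))
# white blade mask
sub=np.zeros(D.shape,bool); sub[205:260,340:412]=1
m=sub&(im.min(2)>165)
# 3D of all points by depth in range z .14-.17
V,U=np.nonzero(m&(D>0)); P=np.array([dep("top",u,v,D[v,u]) for u,v in zip(U,V)]); k=(P[:,2]>.12)&(P[:,2]<.19);P=P[k]
print(len(P),"z",np.percentile(P[:,2],[5,50,95]))
Pz=np.array([onz("top",u,v,.158) for u,v in zip(U[k],V[k])])
d2=np.linalg.norm(Pz[:,:2]-X[:2],axis=1); pv=onz("top",*g(220,250),.165)
q=Pz[(d2>.018)&(np.linalg.norm(Pz[:,:2]-pv[:2],axis=1)>.02)]
l=cv2.fitLine(q[:,:2].astype(np.float32),cv2.DIST_L2,0,.01,.01).ravel();print("blade line",l,np.degrees(np.arctan2(l[1],l[0])))
# grip axis
sub[:]=0; sub[188:222,374:442]=1
m=sub&(im.max(2)<60)&(D>0)
V,U=np.nonzero(m);P=np.array([dep("top",u,v,D[v,u]) for u,v in zip(U,V)]);k=(P[:,2]>.13);
print("gripz",np.percentile(P[k][:,2],[5,50,95]))
P=P[k]
l2=cv2.fitLine(P[:,:2].astype(np.float32),cv2.DIST_L2,0,.01,.01).ravel();print("grip line",l2,np.degrees(np.arctan2(l2[1],l2[0])))
s=(P[:,:2]-l2[2:])@l2[:2]; print("grip ends",l2[2:]+l2[:2]*s.min(),l2[2:]+l2[:2]*s.max())
for n in ("tub",): 
    sub[:]=0; sub[205:265,412:482]=1
    V,U=np.nonzero(sub&(im.min(2)>120)&(D>0));P=np.array([dep("top",u,v,D[v,u]) for u,v in zip(U,V)]);P=P[P[:,2]>.03]
    print("tub",P.min(0),P.max(0))
```

```text
tip2view [ 0.4909 -0.2547  0.1444] 0.0009292042259432823 onz [ 0.4901 -0.2535  0.15  ]
pivotcap2view (array([ 0.5654, -0.166 ,  0.1385]), np.float64(0.0009086802269428994))
tip [ 0.4895 -0.2518  0.1561]
pivot [ 0.5602 -0.1609  0.1688]
blade [ 0.5215 -0.2127  0.1584]
gripA [ 0.5843 -0.2092  0.1634]
gripB [ 0.5619 -0.3276  0.1676]
227 z [0.1545 0.1575 0.1659]
blade line [ 0.6127  0.7903  0.5228 -0.2078] 52.21574
gripz [0.1556 0.1634 0.1678]
grip line [ 0.1853  0.9827  0.5728 -0.2696] 79.32215
grip ends [ 0.5609 -0.333 ] [ 0.5847 -0.2068]Traceback (most recent call last):
  File "<stdin>", line 30, in <module>
  File "h.py", line 11, in dep
    c,d=ray(n,u,v); return c+d*D   # d has cam z=1
        ~~~^^^^^^^
  File "h.py", line 4, in ray
    m=optics.camera_model(n); R,t,K=m["R"],m["t"],m["K"]
ValueError: time passes only in moves, steps and waits
```

```bash
cat >> h.py <<'E'
PIV=np.array([.560,-.1615]); PSI0=np.radians(-37.4); Z=.158
OFF=0.0
def pose(th,back=0.0,z=Z,flip=0.0):
    """TCP pose: tool x along blade x, side face of fingers 'back' m off the blade's outer face"""
    a=PSI0+th; c,s=np.cos(a),np.sin(a)
    p=PIV+np.array([[c,-s],[s,c]])@np.array([-.005-.011-back,-.085])
    b=a+flip
    return [p[0],p[1],z],[np.cos(b/2),np.sin(b/2),0,0]
E
python3 - <<'E'
from h import *
np.set_printoptions(precision=3,suppress=True)
for fl in (0,np.pi):
    for a in ((0,.05,.32),(0,.05,Z),(0,0,Z),(.48,0,Z)):
        p,q=pose(*a,flip=fl); print(fl,a,np.array(p),r.solve_ik(p,q))
E
```

```text
0 (0, 0.05, 0.32) [ 0.456 -0.189  0.32 ] [-0.548  0.24   1.49  -0.     1.411  1.675]
0 (0, 0.05, 0.158) [ 0.456 -0.189  0.158] [-0.548  0.392  1.75  -0.     1.     1.675]
0 (0, 0, 0.158) [ 0.496 -0.219  0.158] [-0.558  0.47   1.616 -0.     1.055  1.666]
0 (0.48, 0, 0.158) [ 0.53  -0.242  0.158] [-0.561  0.537  1.498 -0.     1.107  1.183]
3.141592653589793 (0, 0.05, 0.32) [ 0.456 -0.189  0.32 ] [-0.548  0.24   1.49  -0.     1.411 -1.466]
3.141592653589793 (0, 0.05, 0.158) [ 0.456 -0.189  0.158] [-0.548  0.392  1.75  -0.     1.    -1.466]
3.141592653589793 (0, 0, 0.158) [ 0.496 -0.219  0.158] [-0.558  0.47   1.616 -0.     1.055 -1.476]
3.141592653589793 (0.48, 0, 0.158) [ 0.53  -0.242  0.158] [-0.561  0.537  1.498 -0.     1.107 -1.959]
```

Run:
```python
from h import *
command_gripper(0.0,40)
r.move_straight([.193,-.488,.33],speed=.15)
r.reach(*pose(0,.05,.32,np.pi))
r.move_straight(*pose(0,.05,Z,np.pi),speed=.1)
s=r.read_state(); print(s["time_s"],s["eef_pos"],s["contact_force"],s["grip_width"])
for n in("side","top"):
    im,d=optics.get_image(n); cv2.imwrite(f"pics/{n}1.png",im[...,::-1]); np.savez(f"pics/{n}1.npz",im=im,d=d)
t=cv2.imread("pics/top1.png"); s=cv2.imread("pics/side1.png")
a=cv2.resize(t[150:290,300:440],None,fx=2.8,fy=2.8); b=cv2.resize(s[130:270,260:400],None,fx=2.8,fy=2.8)
cv2.imwrite("pics/z1.png",np.hstack([a,b]))
```

```text
4.75 [ 0.45620317 -0.18907934  0.15847201] [ 0.32884658 -0.4276291  -0.58256813] 8.237653756305425e-05
```

View pics/z1.png

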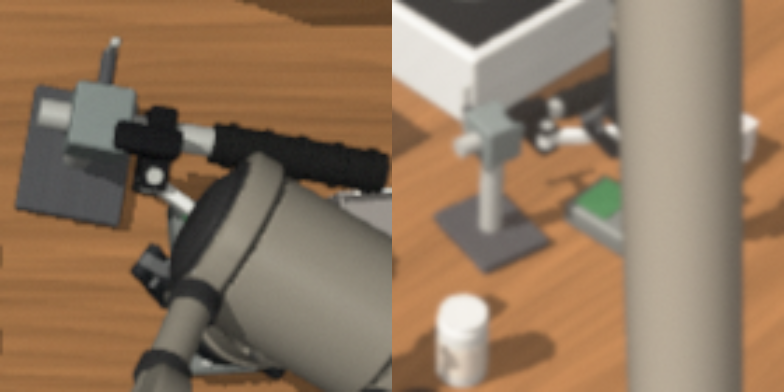

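The arm hides most of the lever now. At left, the top view shows the clamp near (155,175) and the blade root still out; at right, a finger is beside the blade near (600,135). I'll find the blade by force.

Run:
```python
from h import *
np.set_printoptions(precision=4,suppress=True)
r.move_straight(*pose(0,.012,Z,np.pi),speed=.06)
hit=r.move_straight(*pose(0,-.008,Z,np.pi),speed=.015,max_force=1.5)
s=r.read_state(); p=s["eef_pos"]; 
c,sn=np.cos(PSI0),np.sin(PSI0); 
print(hit,s["time_s"],p,s["contact_force"],"blade-frame x",(p[:2]-PIV)@[c,sn],"y",(p[:2]-PIV)@[-sn,c])
```

```text
True 6.4083 [ 0.4938 -0.2179  0.1575] [0.8772 1.0366 0.1536] blade-frame x -0.01830349697654185 y -0.08503214824174304
```

Run:
```python
from h import *
np.set_printoptions(precision=3,suppress=True)
c,sn=np.cos(PSI0),np.sin(PSI0)
def rep(l):
    r.hold(.15); s=r.read_state(); p=s["eef_pos"]; print(l,round(s["time_s"],2),"bx",round((p[:2]-PIV)@[c,sn],4),p,"F",s["contact_force"],"T",s["torque"])
rep("0")
for b in (.0,-.003,-.006):
    h=r.move_straight(*pose(0,b,Z,np.pi),speed=.02,max_force=12); rep((b,h))
```

```text
0 6.56 bx -0.0184 [ 0.494 -0.218  0.157] F [-0.453 -0.065 -0.553] T [-0.059  0.012  0.006]
(0.0, False) 6.98 bx -0.0168 [ 0.495 -0.219  0.157] F [-4.248  1.28  -3.331] T [ 0.278  0.592 -0.016]
(-0.003, False) 7.43 bx -0.0131 [ 0.498 -0.221  0.158] F [-3.549  1.811 -3.674] T [ 0.185  0.69  -0.007]
(-0.006, False) 7.88 bx -0.0101 [ 0.5   -0.223  0.158] F [-3.932  0.852 -2.769] T [ 0.194  0.68  -0.013]
```

Contact is at about the expected place, with 4 N horizontally, which fits the spring preload. Next I'll follow the arc to just before the stop, then press slowly with a force limit.

```bash
cat >> h.py <<'E'
def rep(l,th=0,t=.1):
    r.hold(t); s=r.read_state(); p=s["eef_pos"]; a=PSI0+th; n=np.array([np.cos(a),np.sin(a)])
    F=s["contact_force"]
    print(l,"t",round(s["time_s"],2),"p",np.round(p,4),"F",np.round(F,2),"push",round(float(-F[:2]@n),2))
    return s
E
python3 - <<'E'
from h import *
for th in (.16,.26,.36):
    h=r.move_straight(*pose(th,0,Z,np.pi),speed=.04,max_force=12); rep((th,h),th)
    if h: break
else:
    h=r.move_straight(*pose(.50,0,Z,np.pi),speed=.01,max_force=7); rep(("stop",h),.42,.3)
    p=r.read_state()["eef_pos"]
    for k in range(3): rep("hold",.42,.2)
E
```

```text
(0.16, False) t 8.33 p [ 0.5055 -0.2284  0.158 ] F [-4.19  2.59 -3.9 ] push 4.91
(0.26, False) t 8.8 p [ 0.5123 -0.2333  0.1579] F [-5.38  4.47 -1.71] push 6.68
(0.36, False) t 9.27 p [ 0.5196 -0.2375  0.1579] F [-5.19  4.97 -1.63] push 6.4
('stop', True) t 10.19 p [ 0.521  -0.2385  0.1572] F [-6.25  1.05  4.6 ] push 6.33
hold t 10.39 p [ 0.521  -0.2385  0.1573] F [-6.44  1.38  4.79] push 6.58
hold t 10.59 p [ 0.521  -0.2385  0.1572] F [-6.33  0.54  5.31] push 6.28
hold t 10.79 p [ 0.521  -0.2385  0.1572] F [-6.63  0.67  4.64] push 6.6
```

Run:
```python
from h import *
for th in (.40,.42,.44,.46,.48,.50):
    h=r.move_straight(*pose(th,0,Z,np.pi),speed=.01,max_force=10); s=rep((th,h),th,.2)
    if h or np.linalg.norm(s["contact_force"])>18: break
```

```text
(0.4, True) t 11.37 p [ 0.5202 -0.2381  0.1569] F [-6.97  1.11  4.77] push 7.03
```

Run:
```python
from h import *
from scipy.spatial.transform import Rotation as Ro
s=rep("now",.42,.3)
x=Ro.from_quat(s["eef_rot"]).as_matrix()[:2,0]; print("tool yaw th",((np.arctan2(-x[1],-x[0])-PSI0)))
v=s["eef_pos"][:2]-PIV; L=np.hypot(*v); 
for off in (.016,.0175,.019): print(off,"th est", (np.arctan2(v[1],v[0])-PSI0) - (np.arctan2(-np.sqrt(L*L-off*off),-off)))
print(pose(.40)[0],pose(.42)[0])
for n in("side","top"):
    im,d=optics.get_image(n); cv2.imwrite(f"pics/{n}2.png",im[...,::-1])
t=cv2.imread("pics/top2.png"); s=cv2.imread("pics/side2.png")
a=cv2.resize(t[170:270,320:420],None,fx=4,fy=4,interpolation=2); b=cv2.resize(s[130:230,290:390],None,fx=4,fy=4,interpolation=2)
cv2.imwrite("pics/z2.png",np.hstack([a,b]))
```

```text
now t 11.67 p [ 0.5202 -0.2381  0.1569] F [-6.15  0.88  4.8 ] push 6.19
tool yaw th 0.3991395703997468
0.016 th est 0.35958594544119094
0.0175 th est 0.3772966417755166
0.019 th est 0.39507251318068604
[np.float64(0.523252359743826), np.float64(-0.2397982179593049), 0.158] [np.float64(0.5248255689905462), np.float64(-0.24051746264694393), 0.158]
```

View pics/z2.png

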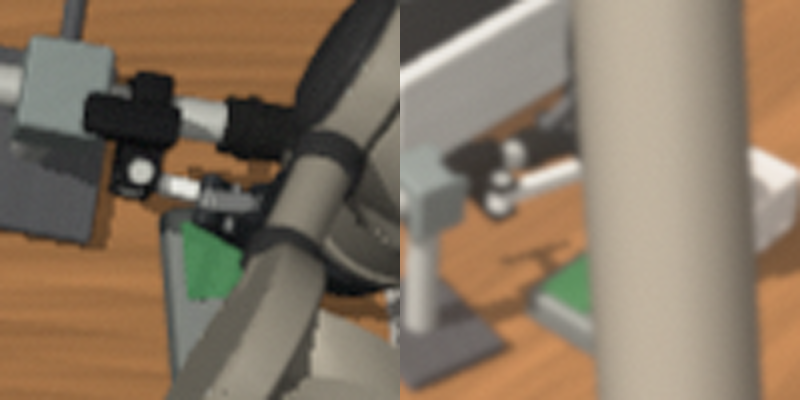

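The picture is mostly hidden, so it doesn't settle whether the lever is at its stop. The ~0.38 rad estimate and ~6.5 N push both suggest it is just short. I'll carry on in small steps with a higher limit and watch for the steep force rise at the stop.

Run:
```python
from h import *
for th in (.40,.42,.44,.46,.48,.50):
    h=r.move_straight(*pose(th,0,Z,np.pi),speed=.01,max_force=20); s=rep((th,h),th,.2)
    if h or np.linalg.norm(s["contact_force"][:2])>16: break
```

```text
(0.4, False) t 12.59 p [ 0.522  -0.2389  0.1572] F [-7.28  3.98 -4.22] push 8.05
(0.42, False) t 13.12 p [ 0.5227 -0.2393  0.1572] F [-11.14   4.38  -2.18] push 11.85
(0.44, False) t 13.64 p [ 0.5229 -0.2396  0.1572] F [-16.78   5.68   1.63] push 17.61
```

The force now rises steeply, to 17.6 N with almost no motion, so this is the hard stop. I'll hold here, let go, and check that the lever springs back.

Run:
```python
from h import *
rep("hold",.42,.4); rep("hold",.42,.4)
r.move_straight(*pose(.2,.02,Z,np.pi),speed=.08)
r.move_straight(*pose(0,.05,Z,np.pi),speed=.08); rep("free",0,.4)
for n in("side","top"):
    im,d=optics.get_image(n); cv2.imwrite(f"pics/{n}3.png",im[...,::-1])
t=cv2.imread("pics/top3.png"); s=cv2.imread("pics/top1.png")
f=lambda t:cv2.resize(t[170:270,320:420],None,fx=4,fy=4,interpolation=2)
cv2.imwrite("pics/z3.png",np.hstack([f(t),f(s)]))
```

```text
hold t 14.04 p [ 0.5229 -0.2395  0.1572] F [-16.85   5.82   1.65] push 17.74
hold t 14.44 p [ 0.5229 -0.2396  0.1572] F [-17.55   6.5    1.27] push 18.58
free t 16.25 p [ 0.456  -0.189   0.1579] F [ 0.9  -0.06  0.16] push -0.75
```

View pics/z3.png

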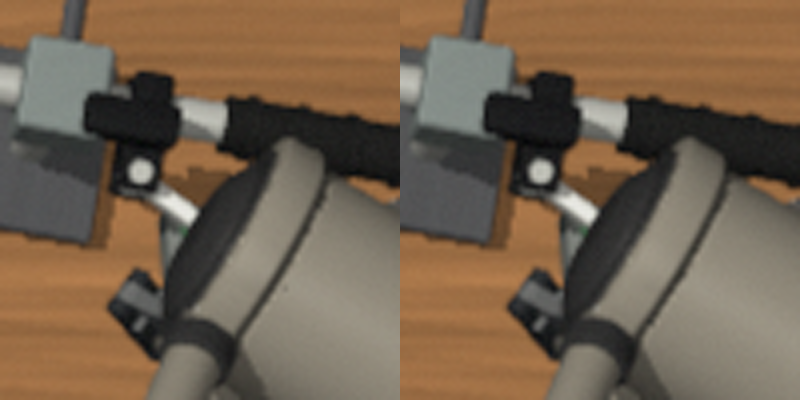

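The blade root at (175,205) looks the same as before the press at right (575,205), so the lever is fully out. Now the second press.

Run:
```python
from h import *
r.move_straight(*pose(0,.008,Z,np.pi),speed=.06)
for th in (0,.13,.26,.38): 
    h=r.move_straight(*pose(th,0,Z,np.pi),speed=.04,max_force=20); rep((th,h),th)
for th in (.40,.42,.44,.45):
    h=r.move_straight(*pose(th,0,Z,np.pi),speed=.01,max_force=20); s=rep((th,h),th,.2)
    if h or np.linalg.norm(s["contact_force"][:2])>17: break
for k in range(3): rep("hold",.42,.4)
for n in("side","top"):
    im,d=optics.get_image(n); cv2.imwrite(f"pics/{n}4.png",im[...,::-1])
cv2.imwrite("pics/z4.png",np.hstack([cv2.resize(cv2.imread(f"pics/{n}4.png"),(400,300)) for n in("top","side")]))
```

```text
(0, False) t 17.65 p [ 0.4953 -0.219   0.158 ] F [-3.45  2.52  1.36] push 4.28
(0.13, False) t 18.18 p [ 0.5033 -0.2267  0.1579] F [-3.35  3.99  2.68] push 4.9
(0.26, False) t 18.72 p [ 0.5121 -0.2332  0.1579] F [-5.05  3.97  3.37] push 6.18
(0.38, False) t 19.23 p [ 0.5208 -0.2382  0.1579] F [-5.91  5.26  3.6 ] push 7.11
(0.4, False) t 19.75 p [ 0.5223 -0.2389  0.1579] F [-7.29  4.37  3.32] push 8.15
(0.42, False) t 20.27 p [ 0.5227 -0.2393  0.1578] F [-10.3    5.24   7.24] push 11.23
(0.44, False) t 20.8 p [ 0.5228 -0.2396  0.1577] F [-16.69   6.9    8.58] push 17.77
hold t 21.2 p [ 0.5229 -0.2396  0.1577] F [-16.5    7.09   9.23] push 17.69
hold t 21.6 p [ 0.5229 -0.2396  0.1577] F [-16.37   6.95   9.72] push 17.53
hold t 22.0 p [ 0.5229 -0.2396  0.1577] F [-16.89   7.43  10.14] push 18.15
```

View pics/z4.png

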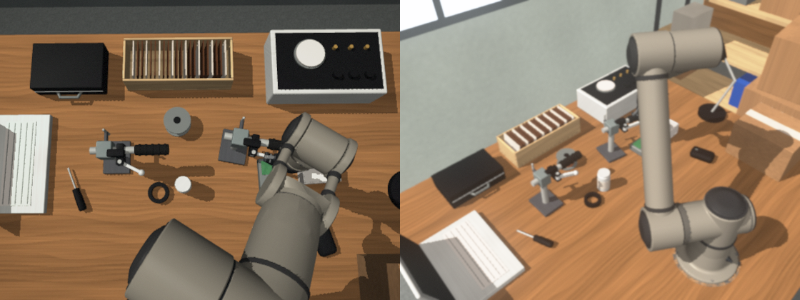

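The finger stopped at the same TCP position as in the first press, to within 0.1 mm, and the push is steady at about 18 N. In the pictures the short lever and the visible loose things are where they were. Handing in.

Run:
```python
from h import *
r.finish_job()
```

```text
the job is handed in; nothing more can be done
```

I pressed the long lever to its stop twice with the outside of the closed fingers and let it spring fully out in between. I handed the job in with the arm holding it at the stop. No verdict is reported.

- **First press:** two force-limited moves ended early, at about 0.38 rad with a 6–7 N push, so I went on in small steps. The force then rose steeply to about 18 N with almost no further motion. I held it there about 1 s.
- **Release:** the force went back to about zero, and the visible root of the blade matched the picture taken before the press.
- **Second press:** the fingers stopped at the same place, (0.5229, -0.2396), to within 0.1 mm. The push stayed between 17.5 and 18.2 N for the 1.2 s I watched before handing in, so the lever did not sink.
- **Lever angle:** I estimate about 0.41 rad at the stop, from the finger position and the measured pivot. The arm hid most of the lever in both views, so the cameras could not confirm this or the gap to the rubber grip.
- **Vertical force:** it varied from -4 to +10 N during contact. I took this for friction on the blade and did not check it further.
- **Measurement disagreement:** the two-view fix of the pivot cap gave a height of 0.139 m, against 0.169 m from depth. I used the depth and blade-line position, and the first contact agreed with it to about 2 mm.
- **Rest of the table:** in the last pictures the short lever and the loose things I could see looked unmoved. The arm partly hid the meter and tub. I checked this by eye only.

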